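Gauge the depth of the condiment well and lock the slide

TASK

A depth gauge is clipped across the open well of the black condiment caddy, so that a new liner can be cut to fit. Push its probe down by the orange grip until the red sprung foot gently touches the bottom of the well, without ramming it, and then lock the slide at that height by turning the grip clockwise (seen from above) a quarter turn to its stop. Let go with the foot still touching the bottom, and leave the burger presses and the trivet where they are.

Things in the scene. Friction and masses are not known exactly. Their poses are not given: they have to be found in the camera images.
- caddy: Fixed black plastic caddy, 110 (x) by 200 (y) by 110 mm high. Origin: centre of its underside, z up. Two wells side by side along y: the +y one has its lid shut (top at 117 mm), the -y one is open (its lid hangs outside the +x wall) and carries the gauge. The bottom of the open well is a steel plate, its height not known: 8 to 70 mm above the caddy's underside; no reading tells it.
- gauge: Fixed aluminium bridge clipped across the open well along the caddy's x axis, 147 mm long, 34 wide, 12 thick. Origin: on the probe's vertical axis, at the bridge's underside (the caddy's rim). A steel guide sleeve of 34 mm diameter stands on it, its top 42 mm above the origin; the probe's 10 mm rod slides in it.
- probe (a joint): How far the probe (rod, grip and foot) has been pushed down, m: 0 fully up, range 0 to 0.088; starts at 0 to 0.010. The slide drags with about 3 N against 1.4 N of weight, so it stays where it is left and goes down under about 2 N until the foot touches, after 10 to 82 mm more travel.
- lock (a joint): Turn of the orange grip about the probe axis, rad, growing clockwise seen from above: 0 free (bar across the bridge), 1.5 the stop (bar along the bridge, locked); starts at 0 to 0.25. Friction about 0.05 N m, about 0.1 in the last 0.4 rad where the brake bites; stays where it is left. Locked beyond 1.25; the brake then resists sliding.
- knob_grip (a point): Centre of the orange grip on top of the rod: upright bar 36 mm long (point x), 12 mm thick (point y), 26 mm tall (z up), over a 24 mm disc, 6 mm thick, its underside 19 mm below this point. Pinch across the 12 mm from above. Moves down with the probe and turns with the lock; 171 mm above the gauge's origin when fully up, never under 41 mm above the sleeve's top.
- foot: Red sprung foot, an 18 mm disc at the lower end of the probe inside the well. The body's origin lies on the probe axis, 20 mm above the foot's underside. The foot gives against the rod by up to 4 mm with a spring of 3 N per mm (12 N fully in), then is solid; more than 15 N on it damages the gauge.
- press_a_mid (a point): Middle (half-way up) of a loose aluminium burger press: disc of 114 mm diameter with a wooden knob, 51 mm tall. Leave alone.
- press_b_mid (a point): The second burger press, same as the first. Leave alone.
- trivet_mid (a point): Middle of a loose grey silicone trivet, 150 mm diameter, 9 mm thick. Leave alone.
- rack: Fixed chrome skewer rack, 70 by 120 mm, with three flat skewers, 215 mm tall in all. Origin: centre of its underside. Keep clear.

How it is judged:
On the way, in this order (a step that is already met when the one before it is completed fails the run):
1. the foot has been lowered onto the bottom of the well while the slide was still unlocked (contact force between foot and anything else above 0.5 N and value of joint lock below 0.6 rad), for 0.2 s.
2. the grip is turned to the locked position with the foot still touching the bottom (contact force between foot and anything else above 0.4 N and value of joint lock above 1.25 rad), for 0.2 s.
At the end, for the whole second after the job is handed in: The probe's foot rests on the bottom of the well (at least 0.4 N on it), the grip is turned beyond 1.25 rad (locked), the probe is at rest (under 2 mm/s) (all of step 2 and velocity of joint probe between -0.002 and 0.002 m/s); the robot touches nothing.
It fails at once if the foot is pressed on the bottom with more than 15 N (contact force between foot and anything else above 15 N).
It fails at once if a burger press or the trivet is moved by more than 15 mm (distance of any of press_a_mid, press_b_mid, trivet_mid from where it was at the start of the episode above 0.015 m).
It also fails if it takes over 45 s, if anything falls off the work surface, if the arm or the gripper's body presses on something with over 40 N, if the wrist force passes 120 N, or if a joint passes its speed limit or range.

ROBOT

A 6-joint arm with a two-finger parallel gripper is mounted at the origin on the work surface. World frame = base frame: x ahead of the robot, y to its left, z up, the work surface at z = 0. Lengths are in m, angles in rad, forces in N, time in s.
With the tool pointing down it reaches from about 0.325 to 0.775 m from the base axis. Payload 9.3 kg.
Tool frame: the origin (TCP) lies midway between the tips of the shut fingers; the grasp point (between the pads) lies 19 mm behind it; z points along the fingers, y is the line along which they close (so a half turn about z gives the same grasp; the last joint's range is limited). The gripper opens to 85 mm and grips with 20 to 120 N. Pads are 22 mm wide; open, the fingers measure 114 mm over their backs; the gripper's body (76 mm by 85 mm) begins 54 mm behind the grasp point. The pads swing forward as they close: fully open they stand 13 mm farther back than shut.
Start: joints at [-1.261, 0.259, 0.021, 1.334, 0, 1.418], TCP at [0.246, -0.492, 0.231] pointing down, gripper open.
Joint ranges: [-3.04, 3.04], [-0.91, 1.82], [-1.04, 1.36], [-1.92, 1.95], [-1.52, 1.45], [-3.14, 3.14]. Speed limits (rad/s): [2.22, 2.22, 2.79, 3.14, 3.14, 3.14].

INTERFACE

Orientations are given as [roll, pitch, yaw] about the fixed x, y, z axes, in that order (R = Rz(yaw) Ry(pitch) Rx(roll)).
In Python, from bench import sensors, cams, ticket gives the robot as it stands. The module is installed in compiled form; this text tells all that it offers.
- The arm moves only by the tool servo_tool, never from a script. Its argument "steps" is a list of rows, each a list of 2 entries, a list of its own where there are three numbers: the shift along the tool's x, y, z in m, then the turn about the tool's z in rad. In form: [[[x, y, z], spin], ...]. A call has 1 to 12 rows; each row is the pose to reach, as a shift and turn from the pose commanded when the call began, along the tool's axes at that moment; what a row does not reach only later rows make up. A row lasts 1/10 s, in which the tool goes at most 50 mm and 8.59 degrees, less where a joint would pass 70% of its speed; a pose out of reach is approached as far as the arm can. A call with a gripper value outside its range is refused whole. "grip" is the opening in per cent of the stroke, from 0 (shut) to 100 (fully open), set as the call begins (left out, the last holds). The fingers move at their own pace and stop on an object; "force" is the grip in N (left out, the last holds). Time passes only in rows, so rows that repeat a pose let the fingers close. It gives the time, the measured TCP pose, the force, the opening and the grip force at its end, in the units of the state.
- sensors.get_state(): the state, without advancing time (a new reading comes with each control period).
- cams.read_camera(name): name is "side" or "top"; returns a dict with "color" (480x640x3 uint8, red, green, blue), "z_map" (480x640 float32, m along the optical axis (not along the pixel's ray), 0 where there is no reading), "intrinsics" (3x3 intrinsics, pixels), "dist_coeffs" ([k1, k2, p1, p2, k3] as OpenCV has them; the pictures are not rectified), "rvec" (rotation vector, rad) and "tvec" (3), from world to camera coordinates, as OpenCV has them. Camera axes: x right, y down, z forward; pixel columns grow to the right and rows downward; lengths in m; the calibration is good to about 2 mm. A picture is of the moment at which its call begins.
- ticket.hand_in(): hands the job in; it is judged then, once.
The state is a dict: "time_s": time; "qpos": joint angles; "joint_vel": joint speeds; "tau": joint torques, N m; "tool_pos": TCP position; "tcp_rot": TCP orientation; "contact_force": force on the tool from outside, world axes, zero at the start; "ft_torque": the same for the moment, N m; "width": opening from 0.0 (shut) to 1.0 (fully open); "gripper_force": force on a finger pad.
Only numpy, scipy, OpenCV 4.12 (cv2) and the standard library are available. Lean on these libraries where they do the work, as an engineer would, in place of code of your own. Each camera call takes 0.05 s, during which the arm holds its last target. There are 200 camera calls.

## Working session

There is one attempt and no reset: what is moved stays moved. The work goes in short steps, Python scripts to look and compute and a tool call to move; the robot and the scene stay as the last step left them, time stands still between calls to the robot, and variables do not carry over. Pictures are saved under pics/ and viewed, at most 10 in all, crops included, and the job is handed in when it is done.

Besides the shell and the picture viewer there is one more tool, called after "Request:" as a command line: name --argument value ..., lists and objects as JSON in quotes. servo_tool: Moves the arm, as the interface text tells. Its arguments: {"type":"object","properties":{"steps":{"type":"array"},"grip":{"type":"number"},"force":{"type":"number"}},"required":["steps"]}

```bash
mkdir -p pics; cat > h.py <<'E'
import numpy as np, cv2
from bench import sensors, cams
def pts(c):
    K=c["intrinsics"];h,w=c["z_map"].shape
    u,v=np.meshgrid(np.arange(w),np.arange(h))
    n=cv2.undistortPoints(np.stack([u,v],-1).reshape(-1,1,2).astype(np.float64),np.array(K),np.array(c["dist_coeffs"])).reshape(h,w,2)
    z=c["z_map"].astype(float)
    P=np.dstack([n*z[...,None],z])
    R,_=cv2.Rodrigues(np.array(c["rvec"],float))
    W=(P-np.array(c["tvec"]).reshape(3))@R
    W[z==0]=np.nan
    return W
def orange(c):
    hsv=cv2.cvtColor(c["color"],cv2.COLOR_RGB2HSV)
    return cv2.inRange(hsv,(5,150,110),(22,255,255))
E
python3 - <<'E'
from h import *
for n in("top","side"):
    c=cams.read_camera(n);cv2.imwrite(f"pics/{n}0.png",c["color"][...,::-1])
    m=orange(c);W=pts(c)
    k,l,s,ce=cv2.connectedComponentsWithStats(m)
    for i in range(1,k):
        if s[i,4]>25: 
            p=W[l==i];print(n,s[i],ce[i].round(),np.nanmedian(p,0).round(4),np.nanmin(p,0).round(3),np.nanmax(p,0).round(3))
    R,_=cv2.Rodrigues(np.array(c["rvec"]));print("cam",-R.T@np.array(c["tvec"]).reshape(3),c["intrinsics"])
print(sensors.get_state())
E
```

```text
top [339 260  18   9 112] [347. 264.] [ 0.4996 -0.0484  0.3036] [ 0.492 -0.065  0.276] [ 0.507 -0.034  0.307]
cam [4.88285214e-01 5.41765842e-05 1.11047459e+00] [[445.44919195   0.         317.58972624]
 [  0.         445.44919195 244.00372347]
 [  0.           0.           1.        ]]
side [630  99  10  31 149] [636. 118.] [-0.0476 -1.0129  0.2934] [-0.104 -1.492  0.153] [-0.041 -1.002  0.355]
side [337 189  14  17 200] [344. 197.] [ 0.4965 -0.0427  0.2891] [ 0.488 -0.062  0.271] [ 0.508 -0.029  0.303]
side [   28   205   425   275 52848] [265. 357.] [0.5616 0.1942 0.0106] [ 0.288 -0.496  0.004] [0.889 0.503 0.061]
side [149 308  21  46 426] [158. 329.] [0.8238 0.24   0.0099] [0.741 0.187 0.006] [0.888 0.282 0.014]
side [132 319  23  44 438] [142. 339.] [0.8298 0.2817 0.011 ] [0.745 0.232 0.007] [0.886 0.318 0.016]
side [177 345  11  23 102] [182. 357.] [0.7074 0.2774 0.0105] [0.675 0.255 0.008] [0.747 0.302 0.017]
side [163 355   9  21  78] [167. 366.] [0.7125 0.3111 0.0118] [0.69  0.293 0.009] [0.747 0.328 0.015]
side [148 365   8  20  55] [152. 375.] [0.7237 0.3427 0.0115] [0.7 
[... 283 characters left out ...]
       1.        ]]
{'time_s': 0.1, 'qpos': array([-1.26057564e+00,  2.59165730e-01,  2.08401041e-02,  1.33370019e+00,
        1.07794444e-06,  1.41823467e+00]), 'joint_vel': array([ 0.00039918, -0.00073469,  0.00181738, -0.00144331, -0.00186496,
       -0.00053144]), 'tau': array([ 4.86488279e-03, -5.56692231e+01,  3.45070553e+01,  1.16091289e-02,
       -1.12461553e-04,  5.05467753e-06]), 'tool_pos': array([ 0.24548033, -0.49190191,  0.23071138]), 'tcp_rot': array([-3.14037761e+00, -1.87911149e-04,  4.62782231e-01]), 'contact_force': array([-0.57753479,  0.04701615,  0.26426337]), 'ft_torque': array([-0.03212662,  0.07497101, -0.04668825]), 'gripper_force': 0.0, 'width': 1.001434163481677}
```

View pics/top0.png

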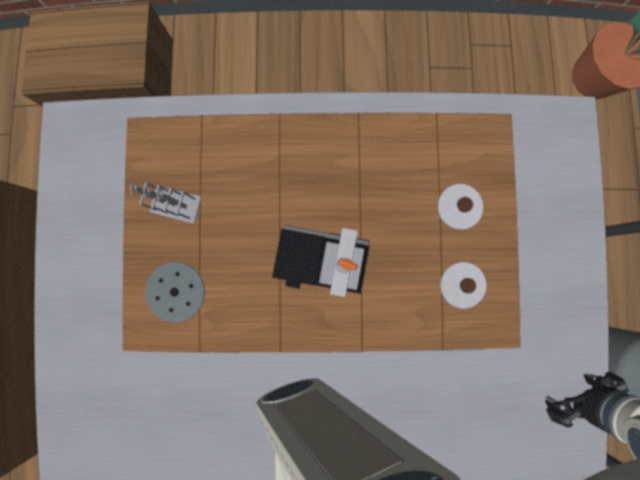

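View pics/side0.png

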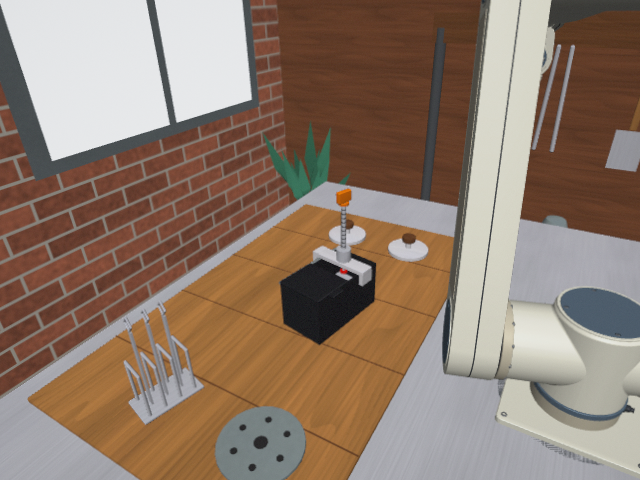

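```bash
python3 - <<'E'
from h import *
out=[]
for n in("top","side"):
    c=cams.read_camera(n);m=orange(c);W=pts(c)
    box=(slice(255,272),slice(335,362)) if n=="top" else (slice(184,210),slice(333,356))
    M=m[box]>0;p=W[box][M];p=p[np.isfinite(p).all(1)]
    for lo,hi in((.2,.275),(.275,.28),(.28,.285),(.285,.29),(.29,.295),(.295,.3),(.3,.305),(.305,.33)):
        q=p[(p[:,2]>lo)&(p[:,2]<=hi)]
        if len(q):print(n,lo,len(q),q.min(0).round(4),q.max(0).round(4),q.mean(0).round(4))
    if n=="top":
        q=p[p[:,2]>.295];r=cv2.minAreaRect(q[:,:2].astype(np.float32)*1000);print(r, q[:,2].max(),np.median(q[:,2]))
        # lid of sleeve / rim
        print(W[250:280:3,340:360:4].round(3)[...,2])
        g=(W[...,2]>.09)&(W[...,2]<.125)&(W[...,1]>-.15)&(W[...,1]<.3)
        v=W[g];print(len(v),v.min(0),v.max(0),np.histogram(v[:,2],8))
    a=c["color"][150:300,260:430] if n=="side" else c["color"][180:310,270:440]
    out.append(cv2.resize(a[:130],(680,520) ,interpolation=cv2.INTER_CUBIC))
    cv2.imwrite(f"pics/{n}crop.png",out[-1][...,::-1])
E
```

```text
top 0.275 13 [ 0.4924 -0.0539  0.2756] [ 0.5074 -0.0424  0.2797] [ 0.4948 -0.0476  0.2779]
top 0.28 1 [ 0.4944 -0.046   0.2801] [ 0.4944 -0.046   0.2801] [ 0.4944 -0.046   0.2801]
top 0.285 1 [ 0.4981 -0.0401  0.2885] [ 0.4981 -0.0401  0.2885] [ 0.4981 -0.0401  0.2885]
top 0.29 1 [ 0.4961 -0.0454  0.2915] [ 0.4961 -0.0454  0.2915] [ 0.4961 -0.0454  0.2915]
top 0.295 1 [ 0.4942 -0.0505  0.298 ] [ 0.4942 -0.0505  0.298 ] [ 0.4942 -0.0505  0.298 ]
top 0.3 73 [ 0.4922 -0.0647  0.3002] [ 0.507 -0.034  0.305] [ 0.5005 -0.0487  0.3034]
top 0.305 21 [ 0.494  -0.0609  0.3051] [ 0.5051 -0.0375  0.308 ] [ 0.5002 -0.0498  0.3061]
((500.8851623535156, -49.524803161621094), (32.01801300048828, 11.67293930053711), 67.99699401855469) 0.3079885568464046 0.30403006180062014
[[0.135 0.134 0.136 0.133 0.062]
 [0.134 0.136 0.138 0.136 0.058]
 [0.135 0.131 0.135 0.132 0.057]
 [0.305 0.304 0.279 0.061 0.059]
 [0.304 0.304 0.304 0.303 0.058]
 [0.165 0.302 0.306 0.303 0.303]
 [0.165 0.276 0.279 0.304 0.304]
 [0.166 0.166 0.139 0.062 0.06 ]
 [0.136 0.136 0.138 0.062 0.06 ]
 [0.139 0.135 0.134 0.058 0.06 ]]
91
[... 186 characters left out ...]
5416,
       0.1119147 , 0.11627525, 0.1206358 , 0.12499634]))
side 0.2 18 [ 0.4895 -0.0535  0.2719] [ 0.5036 -0.0355  0.275 ] [ 0.4944 -0.0415  0.2738]
side 0.275 25 [ 0.4882 -0.0601  0.2751] [ 0.5032 -0.0297  0.2799] [ 0.4959 -0.0436  0.2774]
side 0.28 30 [ 0.4895 -0.0606  0.2801] [ 0.5055 -0.0286  0.2849] [ 0.497  -0.0424  0.2826]
side 0.285 30 [ 0.4892 -0.0586  0.285 ] [ 0.5061 -0.0297  0.2898] [ 0.4971 -0.042   0.2875]
side 0.29 32 [ 0.4894 -0.0583  0.2901] [ 0.5064 -0.0295  0.2948] [ 0.4966 -0.0428  0.2925]
side 0.295 35 [ 0.4907 -0.0618  0.2953] [ 0.5069 -0.0286  0.3   ] [ 0.4976 -0.0431  0.2976]
side 0.3 30 [ 0.4918 -0.0599  0.3001] [ 0.5096 -0.0323  0.3028] [ 0.4993 -0.0457  0.3011]
```

The top view shows the orange bar at about (347,264), sitting on the white bridge that runs from (349,230) to (339,296). The presses are at (461,207) and (464,285), the trivet at (175,292) and the rack at (168,203). The side view shows the grip at (344,197), standing clear. Next I'll refine the probe axis and the bar angle.

```bash
python3 - <<'E'
from h import *
Pm=[];uv=[]
for n,box in(("top",(250,275,332,365)),("side",(182,212,330,358))):
    c=cams.read_camera(n);m=orange(c);r0,r1,c0,c1=box
    M=np.zeros_like(m);M[r0:r1,c0:c1]=m[r0:r1,c0:c1]
    mo=cv2.moments(M,True);ctr=np.array([mo["m10"],mo["m01"]])/mo["m00"]
    K=np.array(c["intrinsics"]);d=np.array(c["dist_coeffs"])
    x=cv2.undistortPoints(ctr.reshape(1,1,2),K,d).ravel()
    R,_=cv2.Rodrigues(np.array(c["rvec"],float));t=np.array(c["tvec"],float).reshape(3,1)
    Pm.append(np.hstack([R,t]));uv.append(x)
    ray=R.T@np.r_[x,1];o=(-R.T@t).ravel()
    for z in(.285,.29,.304):print(n,z,(o+ray*(z-o[2])/ray[2]).round(4))
    W=pts(c)
    if n=="top":
        ys,xs=np.nonzero(M);th=.5*np.arctan2(2*mo["mu11"],mo["mu20"]-mo["mu02"])
        e=[]
        for s in(-1,1):
            p=ctr+s*8*np.array([np.cos(th),np.sin(th)])
            r=R.T@np.r_[cv2.undistortPoints(p.reshape(1,1,2),K,d).ravel(),1];e.append(o+r*(.304-o[2])/r[2])
        v=e[0]-e[1];print("bar yaw",np.arctan2(v[1],v[0]))
    near=(abs(W[...,0]-.5)<.12)&(abs(W[...,1]+.05)<.12)
    if n=="top":
        col=c["color"].min(2)>150
        for nm,lo,hi in(("bridge",.126,.146),("sleeve",.158,.172)):
            q=W[near&(W[...,2]>lo)&(W[...,2]<hi)]
            print(nm,len(q),q.mean(0),cv2.minAreaRect((q[:,:2]*1000).astype(np.float32)),np.median(q[:,2]))
        b=W[...,2];q=W[near&(b>.045)&(b<.075)&(W[...,1]>-.12)&(W[...,1]<0)]
        print("plate?",len(q),np.median(q,0),q.min(0),q.max(0))
    red=cv2.inRange(cv2.cvtColor(c["color"],cv2.COLOR_RGB2HSV),(0,150,90),(4,255,255))>0
    q=W[red&near];print("foot",len(q),np.nanmedian(q,0) if len(q) else "")
X=cv2.triangulatePoints(*Pm,*[u.reshape(2,1) for u in uv]).ravel();print("tri",X[:3]/X[3])
E
```

```text
top 0.285 [ 0.4998 -0.0495  0.285 ]
top 0.29 [ 0.4997 -0.0492  0.29  ]
top 0.304 [ 0.4995 -0.0484  0.304 ]
bar yaw 1.2184070296010774
bridge 2456 [0.51401369 0.00617958 0.13148616] ((508.3757629394531, -14.976310729980469), (174.76246643066406, 145.32484436035156), 87.05723571777344) 0.13104070084127079
sleeve 67 [ 0.49624638 -0.04353083  0.16491771] ((500.0074462890625, -45.632999420166016), (32.89995574951172, 25.021928787231445), 12.33556079864502) 0.16478143261182499
plate? 914 [ 0.50115701 -0.03294275  0.0597835 ] [ 0.44345166 -0.10406143  0.04557776] [ 0.55636488 -0.00134068  0.07479476]
foot 0 
side 0.285 [ 0.5008 -0.0484  0.285 ]
side 0.29 [ 0.4955 -0.0383  0.29  ]
side 0.304 [ 0.4806 -0.01    0.304 ]
foot 24 [ 0.49873934 -0.04392655  0.10310185]
tri [ 0.50040711 -0.04921743  0.28478586]
```

View pics/topcrop.png

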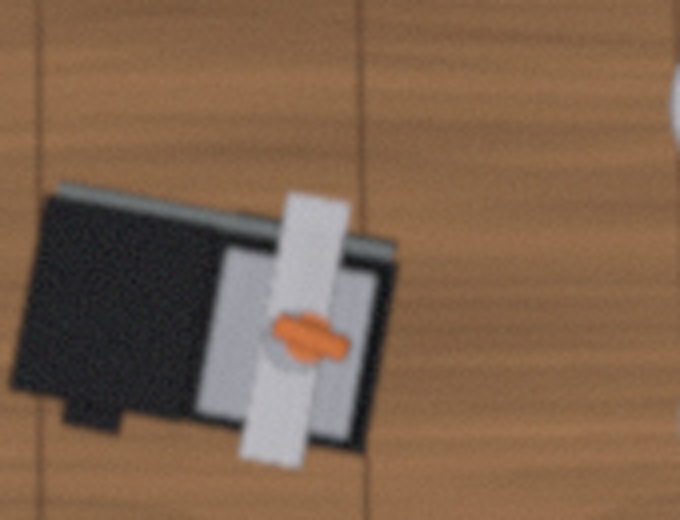

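Request:
servo_tool --steps '[[[0,0,-0.03],-0.1],[[0.02,-0.013,-0.07],-0.2],[[0.05,-0.033,-0.1],-0.34],[[0.09,-0.06,-0.12],-0.48],[[0.13,-0.086,-0.13],-0.62],[[0.17,-0.113,-0.13],-0.76],[[0.21,-0.139,-0.13],-0.9],[[0.25,-0.166,-0.13],-1.04],[[0.29,-0.193,-0.13],-1.18],[[0.33,-0.219,-0.13],-1.32],[[0.37,-0.246,-0.13],-1.46],[[0.4,-0.266,-0.13],-1.6]]' --grip 60 --force 30

```text
time_s: 1.5
tool_pos: [0.4855, -0.073, 0.3614]
tcp_rot: [3.141, 0.0, 2.07]
contact_force: [0.1, 0.2, -0.5]
width: 0.599
gripper_force: 0.0
```

Request:
servo_tool --steps '[[[0,0,0],-0.14],[[0,0,0],-0.28],[[0,0,0],-0.42],[[0,0,0],-0.56],[[0,0,0],-0.7],[[0,0,0],-0.84],[[0,0,0],-0.98],[[0,0,0],-1.12],[[0,0,0],-1.26],[[0,0,0],-1.4],[[0,0,0],-1.54],[[0,0,0],-1.68]]'

```text
time_s: 2.7
tool_pos: [0.4847, -0.0755, 0.3613]
tcp_rot: [3.142, -0.0, -2.535]
contact_force: [0.1, 0.3, 1.1]
width: 0.597
gripper_force: 0.0
```

Request:
servo_tool --steps '[[[0,0,0],-0.14],[[0,0,0],-0.28],[[0,0,0],-0.42],[[0,0,0],-0.54],[[0,0,0],-0.58],[[0,0,0],-0.58],[[0,0,0],-0.58]]'

```text
time_s: 3.4
tool_pos: [0.4847, -0.0755, 0.3613]
tcp_rot: [3.142, -0.0, -1.962]
contact_force: [-0.8, -0.7, 0.5]
width: 0.598
gripper_force: 0.0
```

```bash
python3 - <<'E'
from h import *
s=sensors.get_state();p=s["tool_pos"];y=s["tcp_rot"][2]
d=np.array([.500,-.049])-p[:2]
print(p,s["tcp_rot"],s["qpos"],"tool dx,dy",d@[np.cos(y),np.sin(y)],d@[np.sin(y),-np.cos(y)],"yaw goal",1.187-np.pi)
E
```

```text
[ 0.48468137 -0.075541    0.36126739] [ 3.14155334e+00 -2.48227881e-06 -1.96188454e+00] [-3.25876076e-01  1.50098043e-01  2.07344666e-01  1.62808234e+00
  8.48419268e-08 -1.50558419e+00] tool dx,dy -0.030376396662379828 -0.004044704220204433 yaw goal -1.954592653589793
```

Request:
servo_tool --steps '[[[-0.015,-0.002,0],0],[[-0.03,-0.004,0],0],[[-0.03,-0.004,0.02],0],[[-0.03,-0.004,0.045],0],[[-0.03,-0.004,0.045],0],[[-0.03,-0.004,0.045],0]]'

```text
time_s: 4.0
tool_pos: [0.4998, -0.049, 0.3167]
tcp_rot: [3.141, -0.0, -1.96]
contact_force: [-0.1, -0.8, 0.0]
width: 0.603
gripper_force: 0.0
```

```bash
python3 - <<'E'
from h import *
c=cams.read_camera("side");cv2.imwrite("pics/s1.png",cv2.resize(c["color"][100:250,270:420],(600,600),interpolation=cv2.INTER_CUBIC)[...,::-1])
s=sensors.get_state();print(s["tool_pos"])
p=np.array([[.5,-.049,.289],[*s["tool_pos"]]])
print(cv2.projectPoints(p,np.array(c["rvec"]),np.array(c["tvec"]),np.array(c["intrinsics"]),np.array(c["dist_coeffs"]))[0].ravel())
E
```

```text
[ 0.50011444 -0.04913786  0.3173243 ]
[343.64243139 195.80354173 343.6494883  183.20135704]
```

View pics/s1.png

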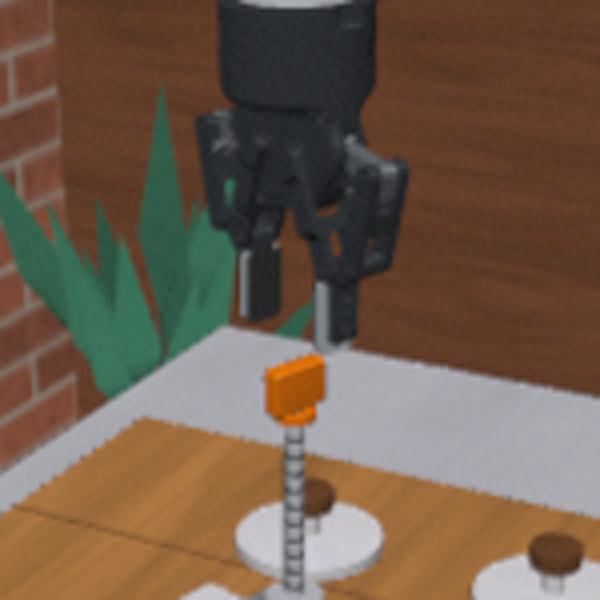

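The fingertips, at crop (260,300) and (335,335), straddle the orange bar at (296,388). I'll descend and pinch.

Request:
servo_tool --steps '[[[0,0,0.015],0],[[0,0,0.03],0],[[0,0,0.037],0],[[0,0,0.037],0],[[0,0,0.037],0]]'

```text
time_s: 4.55
tool_pos: [0.5001, -0.0494, 0.2802]
tcp_rot: [-3.141, 0.0, -1.961]
contact_force: [0.5, -0.6, 0.1]
width: 0.6
gripper_force: 0.0
```

Request:
servo_tool --steps '[[[0,0,0],0],[[0,0,0],0],[[0,0,0],0],[[0,0,0],0],[[0,0,0],0],[[0,0,0],0]]' --grip 0 --force 30

```text
time_s: 5.15
tool_pos: [0.5007, -0.0498, 0.2798]
tcp_rot: [-3.139, 0.0, -1.961]
contact_force: [4.8, -2.9, 1.2]
width: 0.134
gripper_force: 35.9
```

Request:
servo_tool --steps '[[[0,-0.001,0],0],[[0,-0.001,0.003],0],[[0,-0.001,0.006],0],[[0,-0.001,0.009],0],[[0,-0.001,0.012],0],[[0,-0.001,0.015],0],[[0,-0.001,0.018],0],[[0,-0.001,0.021],0],[[0,-0.001,0.024],0],[[0,-0.001,0.024],0],[[0,-0.001,0.024],0]]'

```text
time_s: 6.25
tool_pos: [0.5008, -0.0497, 0.2547]
tcp_rot: [3.141, -0.0, -1.96]
contact_force: [4.7, -4.4, -4.2]
width: 0.13
gripper_force: 35.2
```

```bash
python3 - <<'E'
from h import *
c=cams.read_camera("side");cv2.imwrite("pics/s2.png",cv2.resize(c["color"][180:330,270:420],(600,600),interpolation=cv2.INTER_CUBIC)[...,::-1])
f=[]
for i in range(6):
    c=cams.read_camera("top");f.append(sensors.get_state()["contact_force"])
print(np.mean(f,0),np.std(f,0),sensors.get_state()["tool_pos"])
W=pts(c);g=(abs(W[...,0]-.5)<.06)&(abs(W[...,1]+.05)<.05)&(W[...,2]<.08)&(W[...,2]>.02)
print(np.median(W[g],0),g.sum())
E
```

```text
[ 4.53217455 -2.78018989 -3.32491078] [0.41110655 0.42061172 0.3706985 ] [ 0.50076922 -0.04974222  0.25466938]
[nan nan nan] 0
  return _methods._mean(a, axis=axis, dtype=dtype,
  ret = um.true_divide(
```

View pics/s2.png

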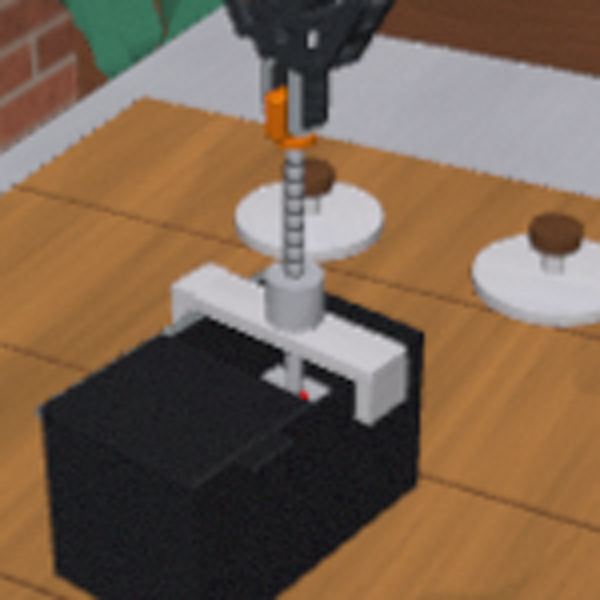

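Request:
servo_tool --steps '[[[0,-0.001,0],0],[[0,-0.001,0.002],0],[[0,-0.001,0.004],0],[[0,-0.001,0.005],0],[[0,-0.001,0.006],0],[[0,-0.001,0.007],0]]'

```text
time_s: 7.2
tool_pos: [0.5013, -0.0499, 0.2482]
tcp_rot: [3.141, -0.0, -1.96]
contact_force: [-3.0, -1.2, 2.0]
width: 0.135
gripper_force: 36.0
```

```bash
cat > f.py <<'E'
from h import *
f=[];t=[]
for i in range(6):
    c=cams.read_camera("side");s=sensors.get_state();f.append(s["contact_force"]);t.append(s["tool_pos"])
print(np.mean(f,0).round(2),np.mean(t,0).round(5),s["tcp_rot"],s["ft_torque"],s["time_s"])
E
python3 f.py
python3 - <<'E'
from h import *
c=cams.read_camera("top");W=pts(c)
print(W[235:300:6,325:370:4,2].round(3))
E
```

```text
[-3.09 -0.1  -0.62] [ 0.5013  -0.04993  0.24801] [ 3.14056408e+00 -2.32331771e-05 -1.96029793e+00] [0.02354424 0.78488873 0.07536892] 7.5
[[0.125 0.693 0.694 0.694 0.694 0.691 0.687 0.689 0.687 0.688 0.688 0.686]
 [  nan 0.695 0.696 0.695 0.695 0.695 0.69  0.69  0.689 0.689 0.689 0.689]
 [0.686 0.696 0.694 0.695 0.695 0.693 0.691 0.692 0.691 0.691 0.692 0.689]
 [0.696 0.695 0.697 0.696 0.696 0.689 0.691 0.691 0.692 0.69  0.692 0.691]
 [0.696 0.695 0.695 0.695 0.696 0.69  0.69  0.691 0.691 0.692 0.691 0.692]
 [0.696 0.696 0.695 0.696 0.687 0.689 0.689 0.687 0.689 0.689 0.689 0.691]
 [0.697 0.696 0.695 0.697 0.686 0.687 0.686 0.688 0.689 0.688 0.689 0.689]
 [0.698 0.696 0.697 0.694 0.682 0.682 0.684 0.684 0.686 0.686 0.687 0.687]
 [0.698 0.696 0.697 0.694 0.678 0.678 0.679   nan 0.68  0.682 0.682 0.684]
 [0.698 0.698 0.698 0.692 0.694 0.694 0.694 0.696 0.695 0.697 0.677 0.678]
 [0.698 0.697 0.69  0.691 0.694 0.695 0.696 0.696 0.695 0.695 0.696 0.695]]
```

Request:
servo_tool --steps '[[[0,0.0004,0.0005],0],[[0,0.0004,0.001],0],[[0,0.0004,0.0015],0],[[0,0.0004,0.002],0],[[0,0.0004,0.0025],0]]'

```text
time_s: 8.05
tool_pos: [0.5013, -0.0499, 0.2458]
tcp_rot: [-3.141, 0.0, -1.96]
contact_force: [-3.5, -0.5, 0.3]
width: 0.133
gripper_force: 36.0
```

```bash
python3 f.py
```

```text
[-2.82 -0.05  0.73] [ 0.50129 -0.04993  0.24572] [ 3.14156600e+00 -3.11682164e-05 -1.96042925e+00] [0.018283   0.72500689 0.02934715] 8.35
```

Request:
servo_tool --steps '[[[0,0,0.0005],0],[[0,0,0.001],0],[[0,0,0.0015],0],[[0,0,0.002],0]]'

```text
time_s: 8.75
tool_pos: [0.5013, -0.0499, 0.2438]
tcp_rot: [-3.142, 0.0, -1.96]
contact_force: [-3.5, -0.8, 1.5]
width: 0.13
gripper_force: 35.9
```

```bash
python3 f.py
```

```text
[-2.51 -0.39  0.53] [ 0.50128 -0.04992  0.24369] [ 3.14143457e+00 -3.49575210e-05 -1.96039557e+00] [ 0.00332927  0.65570737 -0.00483399] 9.05
```

Request:
servo_tool --steps '[[[0,0,0.0005],0],[[0,0,0.001],0],[[0,0,0.0015],0],[[0,0,0.002],0]]'

```text
time_s: 9.45
tool_pos: [0.5013, -0.0499, 0.2418]
tcp_rot: [-3.142, 0.0, -1.96]
contact_force: [-3.4, -0.5, 1.1]
width: 0.132
gripper_force: 35.9
```

```bash
python3 f.py
```

```text
[-2.88 -0.1   0.47] [ 0.50129 -0.04992  0.24171] [ 3.14148345e+00 -1.18080093e-05 -1.96036396e+00] [0.01146136 0.6778173  0.07571725] 9.75
```

Request:
servo_tool --steps '[[[0,0,0.0005],0],[[0,0,0.001],0],[[0,0,0.0015],0],[[0,0,0.002],0]]'

```text
time_s: 10.15
tool_pos: [0.5013, -0.0499, 0.2398]
tcp_rot: [-3.142, -0.0, -1.96]
contact_force: [-2.4, -0.1, 2.6]
width: 0.136
gripper_force: 35.9
```

```bash
python3 f.py
```

```text
[-2.44 -0.19  0.58] [ 0.50128 -0.04992  0.2397 ] [ 3.14148983e+00 -3.44469022e-05 -1.96040487e+00] [-0.03259531  0.62263937  0.03284411] 10.45
```

Request:
servo_tool --steps '[[[0,0,0.0005],0],[[0,0,0.001],0],[[0,0,0.0015],0],[[0,0,0.002],0]]'

```text
time_s: 10.85
tool_pos: [0.5013, -0.0499, 0.2381]
tcp_rot: [-3.141, 0.0, -1.96]
contact_force: [-3.8, -0.6, 6.2]
width: 0.136
gripper_force: 36.6
```

```bash
python3 f.py
```

```text
[-3.66 -0.02  5.34] [ 0.50134 -0.04993  0.23803] [-3.14111670e+00  6.66122382e-05 -1.96039594e+00] [-0.00180021  0.95991839  0.03115231] 11.15
```

The foot is touching with about 4 to 5 N on it. I'll hold this height and turn the grip clockwise.

Request:
servo_tool --steps '[[[0,0,0],0.08],[[0,0,0],0.18],[[0,0,0],0.28],[[0,0,0],0.38],[[0,0,0],0.48],[[0,0,0],0.58],[[0,0,0],0.65],[[0,0,0],0.65]]'

```text
time_s: 11.95
tool_pos: [0.5014, -0.0499, 0.238]
tcp_rot: [-3.141, 0.0, -2.613]
contact_force: [-3.8, -0.1, 6.2]
width: 0.134
gripper_force: 36.5
```

```bash
python3 f.py
```

```text
[-4.13  0.26  5.33] [ 0.50138 -0.04991  0.23804] [-3.14131806e+00  4.46728128e-04 -2.61052201e+00] [ 0.15812956  0.84858868 -0.05913746] 12.25
```

Request:
servo_tool --steps '[[[0,0,0],0.08],[[0,0,0],0.16],[[0,0,0],0.24],[[0,0,0],0.32],[[0,0,0],0.4],[[0,0,0],0.48],[[0,0,0],0.54],[[0,0,0],0.58],[[0,0,0],0.58],[[0,0,0],0.58]]'

```text
time_s: 13.25
tool_pos: [0.5015, -0.0495, 0.238]
tcp_rot: [3.141, 0.001, 3.094]
contact_force: [-2.9, 3.4, 5.4]
width: 0.133
gripper_force: 36.5
```

```bash
python3 f.py
```

```text
[-2.87  3.5   5.48] [ 0.50148 -0.04945  0.23802] [3.14066182e+00 7.20841651e-04 3.09381986e+00] [0.66899438 0.67137191 0.00330197] 13.55
```

Request:
servo_tool --steps '[[[0,0,0],0.02],[[0,0,0],0.04],[[0,0,0],0.06],[[0,0,0],0.08],[[0,0,0],0.08],[[0,0,0],0.08]]'

```text
time_s: 14.15
tool_pos: [0.5014, -0.0495, 0.238]
tcp_rot: [3.141, 0.001, 3.013]
contact_force: [-2.4, 4.4, 5.7]
width: 0.131
gripper_force: 36.6
```

```bash
python3 f.py;python3 f.py
```

```text
[-2.55  4.33  5.9 ] [ 0.50143 -0.04945  0.23801] [3.14061506e+00 5.00802936e-04 3.01305848e+00] [ 0.8557252   0.58645689 -0.01254907] 14.45
[-2.61  4.33  6.06] [ 0.50143 -0.04945  0.23801] [3.14062925e+00 5.56535390e-04 3.01305788e+00] [0.79022377 0.5929749  0.01562533] 14.75
```

Request:
servo_tool --steps '[[[0,0,0],0.02],[[0,0,0],0.04],[[0,0,0],0.06],[[0,0,0],0.06]]'

```text
time_s: 15.15
tool_pos: [0.5015, -0.0494, 0.2381]
tcp_rot: [3.141, 0.001, 2.954]
contact_force: [-2.6, 3.6, 5.8]
width: 0.137
gripper_force: 58.1
```

```bash
python3 f.py
python3 - <<'E'
from h import *
c=cams.read_camera("side");cv2.imwrite("pics/s3.png",cv2.resize(c["color"][180:330,270:420],(600,600),interpolation=cv2.INTER_CUBIC)[...,::-1])
E
```

```text
[-2.71  3.67  5.82] [ 0.50148 -0.04945  0.23807] [3.14095329e+00 7.18454912e-04 2.95499404e+00] [0.64199503 0.60323533 1.33613848] 15.45
```

View pics/s3.png

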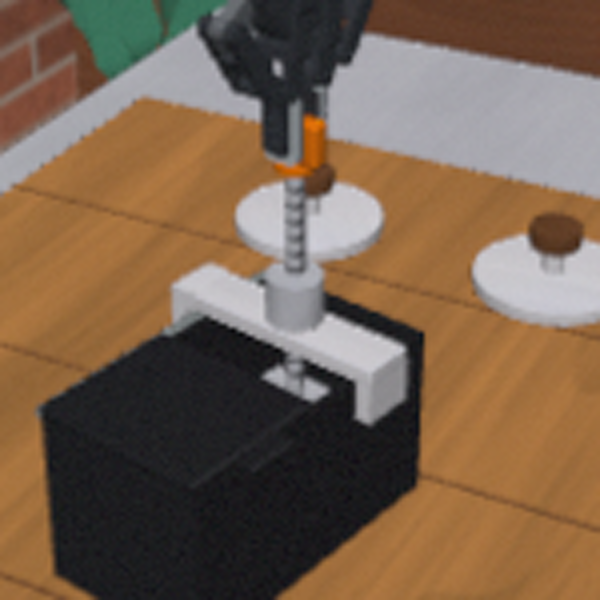

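The torque has risen to 1.3 N m, so the stop is reached. The bar lies along the bridge in the picture, with the grip at crop (300,150). I'll ease the turn back slightly, then release.

Request:
servo_tool --steps '[[[0,0,0],-0.02],[[0,0,0],-0.04],[[0,0,0],-0.04],[[0,0,0],-0.04]]'

```text
time_s: 15.9
tool_pos: [0.5014, -0.0494, 0.2381]
tcp_rot: [3.141, 0.001, 2.994]
contact_force: [-2.5, 3.4, 5.1]
width: 0.134
gripper_force: 40.0
```

Request:
servo_tool --steps '[[[0,0,0],0],[[0,0,0],0],[[0,0,0],0],[[0,0,0],0],[[0,0,0],0],[[0,0,0],0]]' --grip 60

```text
time_s: 16.5
tool_pos: [0.5013, -0.05, 0.2377]
tcp_rot: [-3.142, -0.0, 2.993]
contact_force: [0.2, 0.2, 0.3]
width: 0.602
gripper_force: 0.0
```

Request:
servo_tool --steps '[[[0,0,-0.01],0],[[0,0,-0.03],0],[[0,0,-0.06],0],[[0,0,-0.1],0],[[0,0,-0.12],0],[[0,0,-0.12],0],[[0,0,-0.12],0],[[0,0,-0.12],0]]'

```text
time_s: 17.3
tool_pos: [0.501, -0.0499, 0.3569]
tcp_rot: [3.141, -0.001, 2.993]
contact_force: [0.0, 0.0, -0.2]
width: 0.599
gripper_force: 0.0
```

```bash
python3 f.py
python3 - <<'E'
from h import *
c=cams.read_camera("side");cv2.imwrite("pics/s4.png",cv2.resize(c["color"][130:330,270:470],(600,600),interpolation=cv2.INTER_CUBIC)[...,::-1])
E
```

```text
[-0.2  -0.06  0.  ] [ 0.50106 -0.04987  0.3571 ] [ 3.14149721e+00 -7.41007084e-04  2.99279979e+00] [ 0.03473416 -0.03916409 -0.01034983] 17.6
```

View pics/s4.png

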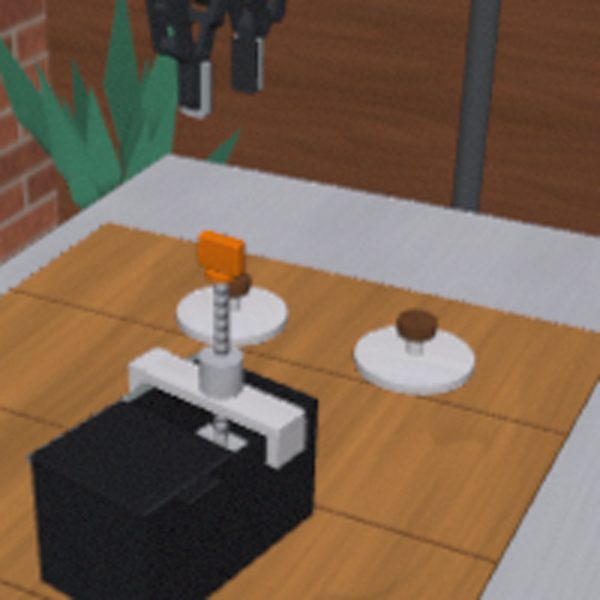

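The gripper is clear, the orange bar at crop (221,256) lies along the bridge, and the presses have not moved. I'm handing in.

```bash
python3 -c "
from bench import ticket
print(ticket.hand_in())"
```

```text
the job is handed in; nothing more can be done
None
```

I lowered the foot onto the bottom of the well with about 5 N, turned the grip clockwise to its stop, let go with the gripper clear, and handed the job in at about 18 s of the 45 s allowed; no verdict came back, and I did not measure the foot's contact again after letting go.

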